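# Push the brass dowel home in the V-block

## Task

Two dowels lie in the grooves of the blue V-block. Slowly and gently push the brass one along its groove until its end is fully home against the white stop bar, keeping it down in the groove, and leave the steel one where it is.

Things in the scene. Friction and masses are not known exactly. Their poses are not given: they have to be found in the camera images.
- v_block: Blue twin V-block fixed to the bench, 180 x 146 mm, flat top 26.8 mm high. Origin: centre of its underside; x runs along both grooves towards the stop bar, z up. 90-degree V-grooves, 29.6 mm wide, 14.8 mm deep, run its whole length at y = +45 and -45 mm, open at the -x end; either may hold the brass dowel.
- stop_bar: Hard white bar fixed across the +x end of the V-block, 12 mm thick, 146 mm long, rising 22 mm above the block's top. Its face towards the dowels is at block x = +78 mm. Origin: centre of its underside, at block x = +84 mm. Come up to it at 30 mm/s or less, to avoid a sharp knock; a firm rise of 8 to 15 N in the push tells that the dowel is home.
- brass_dowel_center (a point): Centre of the yellow brass dowel: flat-ended rod, 28 mm diameter, 70 mm long, about 0.3 kg, a dark ring near each end. Its x axis lies along the rod, towards the stop; it may roll. The centre lies 31.8 mm above the bench, 5 mm above the block's top. Home, its centre is at block x = +43 mm; it starts 30 to 60 mm short of that. It slides with friction, about 1 to 3 N.
- steel_dowel_center (a point): Centre of the grey steel dowel in the other groove; same size, rings and axes. To be left alone.
Mind the look-alikes: they are no part of the job. Of the things shaped like the part that bears brass_dowel_center, the brass one is meant.

How it is judged:
By the outcome, as a careful person would: the job done as asked, in the order asked, and still so for the second after the job is handed in, with the robot touching nothing.
It also fails if it takes over 32 s, if anything falls off the work surface, if the arm or the gripper's body presses on something with over 40 N, if the wrist force passes 120 N, or if a joint passes its speed limit or range.

## Robot

A 6-joint arm with a two-finger parallel gripper is mounted at the origin on a cart in front of the work surface, level with it; the furniture and walls round the work are solid. World frame = base frame: x ahead of the robot, y to its left, z up, the work surface at z = 0. Lengths are in m, angles in rad, forces in N, time in s.
With the tool pointing down it reaches from about 0.275 to 1 m from the base axis. Payload 8.4 kg.
Tool frame: the origin (TCP) lies on the centre line of the jaws, within the pads' length; the fingertips stand 17 mm ahead of it and the grasp point (between the pads) lies 2 mm behind it (bot.tcp_to_tips is the z of the fingertips in the tool frame, in m); z points along the fingers, y is the line along which they close (so a half turn about z gives the same grasp; the last joint's range is limited). The gripper opens to 85 mm and grips with 20 to 120 N. Pads are 22 mm wide; open, the fingers measure 114 mm over their backs; the gripper's body (76 mm by 85 mm) begins 54 mm behind the grasp point. The pads swing forward as they close: fully open they stand 13 mm farther back than shut.
Start: joints at [1.101, 0.353, 1.633, -0, 1.155, -0.002], TCP at [0.282, 0.558, 0.248] pointing down, gripper open.
Joint ranges: [-2.63, 2.63], [-0.92, 2.1], [0.06, 2.66], [-1.3, 4.44], [0, 2.69], [-3.02, 3.02]. Speed limits (rad/s): [2.22, 2.22, 2.79, 3.14, 3.14, 3.14].

## Interface

Orientations are given as a unit quaternion [x, y, z, w].
In Python, from workcell import bot, hand, kinematics, get_obs, vision, hand_in gives the robot as it stands. The module is installed in compiled form; this text tells all that it offers. Calls block until the motion is done:
- bot.reach(position, orientation): joint-space move of the TCP to a pose.
- bot.servo_line(position, ori=None, velocity=0.15): straight line of the TCP; ori=None keeps the orientation; velocity is the mean speed in m/s.
- bot.goto_joints(angles): joint-space move.
- hand.move_gripper(opening, strength=None): finger opening in m; strength is the grip in N (None keeps the last); returns when the fingers have stopped.
- bot.dwell(seconds).
- kinematics.solve_ik(position, orientation): joint angles nearest the present ones, or None.
- get_obs(): the state.
- vision.read_camera(name): name is "scene" or "top"; returns a dict with "frame" (480x640x3 uint8, red, green, blue), "intrinsics" (3x3 intrinsics, pixels), "view" (4x4, takes a point from world to camera coordinates). Camera axes: x right, y down, z forward; pixel columns grow to the right and rows downward; lengths in m; the calibration is good to about 2 mm. A picture is of the moment at which its call begins. There is no depth.
A pose or a line that the arm cannot do raises bot.IKError and nothing moves.
- hand_in(): hands the job in; it is judged then, once.
The state is a dict: "time_s": time; "joint_pos": joint angles; "joint_vel": joint speeds; "joint_efforts": joint torques, N m; "position": TCP position; "orientation": TCP orientation; "wrist_force": force on the tool from outside, world axes, zero at the start; "ft_torque": the same for the moment, N m; "gripper_width": finger opening in m; "grip_force": force on a finger pad.
Only numpy, scipy, OpenCV 4.12 (cv2) and the standard library are available. Lean on these libraries where they do the work, as an engineer would, in place of code of your own. Each camera call takes 0.05 s, during which the arm holds its last target. There are 200 camera calls.

## Working session

There is one attempt and no reset: what is moved stays moved. The work goes in short steps, each a Python script; the robot and the scene stay as the last script left them, time stands still between calls to the robot, and variables do not carry over. Pictures are saved under pics/ and viewed, at most 10 in all, crops included, and the job is handed in when it is done.

```bash
mkdir -p pics; python3 - <<'E'
from workcell import vision,get_obs
import cv2,numpy as np,pickle
d={}
for n in("top","scene"):
    c=vision.read_camera(n);d[n]=c
    cv2.imwrite(f"pics/{n}0.png",c["frame"][...,::-1]); print(n,c["intrinsics"].round(1).tolist(),c["view"].round(4).tolist())
pickle.dump(d,open("d.pkl","wb"))
print(get_obs())
E
```

```text
top [[615.5, 0.0, 326.6], [0.0, 615.5, 246.4], [0.0, 0.0, 1.0]] [[-0.0327, -0.9994, -0.006, -0.0149], [-0.9783, 0.0333, -0.2047, 0.5334], [0.2048, -0.0008, -0.9788, 0.8752], [0.0, 0.0, 0.0, 1.0]]
scene [[434.5, 0.0, 321.1], [0.0, 434.5, 240.2], [0.0, 0.0, 1.0]] [[0.7478, -0.664, -0.0018, -0.438], [-0.3908, -0.4379, -0.8096, 0.2164], [0.5368, 0.6061, -0.587, 0.618], [0.0, 0.0, 0.0, 1.0]]
{'time_s': 0.1, 'joint_pos': array([ 1.10059339e+00,  3.53596450e-01,  1.63405892e+00,  1.18597740e-05,
        1.15519398e+00, -2.38971261e-03]), 'joint_vel': array([-0.00052527, -0.00270953,  0.00024445,  0.00143303,  0.00029765,
       -0.00133808]), 'joint_efforts': array([-1.36854138e-03, -6.06358624e+01, -3.42816174e+01, -1.15743865e-04,
        4.09676475e-03,  8.20274408e-06]), 'position': array([0.2816425 , 0.5574916 , 0.24762613]), 'orientation': array([ 2.31781797e-01,  9.72767600e-01, -6.09618484e-04, -1.52371549e-04]), 'wrist_force': array([0.3204401 , 0.39947657, 0.64661104]), 'ft_torque': array([ 0.05861989,  0.02530412, -0.02562414]), 'grip_force': 0.0, 'gripper_width': 0.08527380069023394}
```

View pics/top0.png

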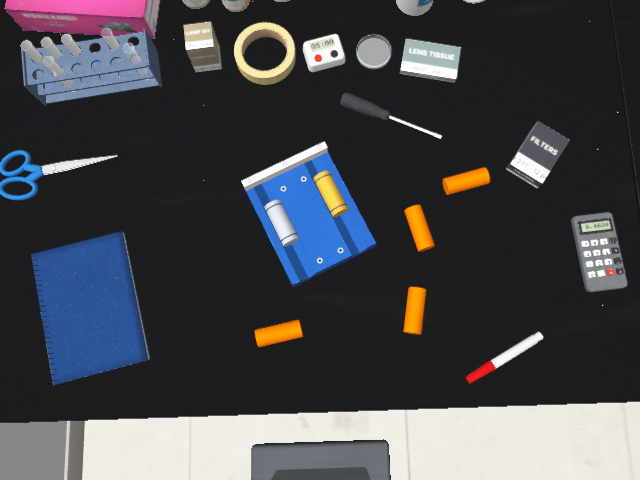

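View pics/scene0.png

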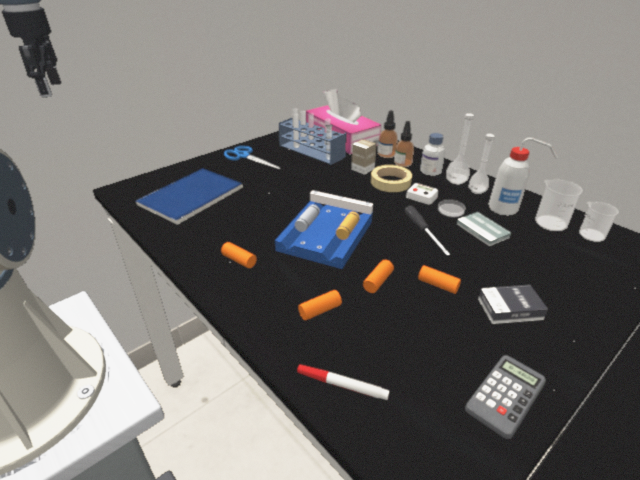

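```bash
cat > h.py <<'E'
import numpy as np
def cast(c,px,z):
    K,V=c["intrinsics"],c["view"];R,t=V[:3,:3],V[:3,3];o=-R.T@t
    px=np.asarray(px,float).reshape(-1,2)
    r=np.c_[px,np.ones(len(px))]@np.linalg.inv(K).T@R
    return o+r*((z-o[2])/r[:,2])[:,None]
E
python3 - <<'E'
import cv2,numpy as np,pickle
from h import cast
d=pickle.load(open("d.pkl","rb"))
boxes={"top":(235,135,385,295),"scene":(270,185,380,270)}
for n in("top","scene"):
    c=d[n];f=c["frame"];x0,y0,x1,y1=boxes[n];hsv=cv2.cvtColor(f,cv2.COLOR_RGB2HSV)
    roi=np.zeros(f.shape[:2],bool);roi[y0:y1,x0:x1]=1
    H,S,V=[hsv[...,i].astype(int) for i in range(3)]
    def show(name,m,z):
        m=(m&roi).astype(np.uint8)
        if name!='block': m=cv2.morphologyEx(m,cv2.MORPH_CLOSE,np.ones((7,7)))
        cs,_=cv2.findContours(m,0,cv2.CHAIN_APPROX_NONE);k=max(cs,key=cv2.contourArea)
        if name=='block': k=np.vstack([q for q in cs if cv2.contourArea(q)>20])
        p=cast(c,k.reshape(-1,2),z)[:,:2]
        r=cv2.minAreaRect((p*1000).astype(np.float32))
        print(n,name,cv2.boundingRect(k),"rect mm",np.round(r[0],1),np.round(r[1],1),round(r[2],1),"corners",cv2.boxPoints(r).round(0).tolist())
    show("block",(H>100)&(H<125)&(S>120)&(V>60),.0268)
    show("brass",(H>15)&(H<32)&(S>100)&(V>70),.0388)
    show("steel",(S<60)&(V>110)&(np.indices(H.shape)[0]>195 if n=="top" else np.indices(H.shape)[0]>205)&(np.indices(H.shape)[1]<(310 if n=="top" else 322)),.0388)
    show("bar",(S<40)&(V>170)&(np.indices(H.shape)[0]<190 if n=="top" else np.indices(H.shape)[0]<212),.0488)
c=d["top"]["frame"][130:300,230:390,::-1];cv2.imwrite("pics/crop.png",cv2.resize(c,None,fx=3.5,fy=3.5,interpolation=cv2.INTER_CUBIC))
E
```

```text
top block (245, 152, 132, 135) rect mm [585.4  -9. ] [172.5 147.3] 24.7 corners [[476.0, 22.0], [538.0, -112.0], [695.0, -40.0], [633.0, 94.0]]
top brass (314, 171, 34, 46) rect mm [621.1 -40.7] [74.7 26.7] 24.6 corners [[582.0, -44.0], [593.0, -68.0], [661.0, -37.0], [650.0, -13.0]]
top steel (265, 200, 34, 46) rect mm [576.6  37. ] [74.5 25.8] 24.6 corners [[537.0, 33.0], [548.0, 10.0], [616.0, 41.0], [605.0, 64.0]]
top bar (241, 142, 86, 45) rect mm [668.6  29.4] [ 12.4 144.9] 24.7 corners [[633.0, 93.0], [693.0, -39.0], [705.0, -34.0], [644.0, 98.0]]
scene block (275, 201, 97, 68) rect mm [572.  -22.7] [196.7 158.2] 24.7 corners [[450.0, 8.0], [516.0, -136.0], [694.0, -53.0], [628.0, 90.0]]
scene brass (337, 212, 22, 27) rect mm [614.  -50.8] [101.1  27. ] 24.9 corners [[562.0, -60.0], [574.0, -84.0], [666.0, -42.0], [654.0, -17.0]]
scene steel (295, 206, 25, 26) rect mm [567.4  24.8] [100.7  31.2] 25.3 corners [[515.0, 17.0], [529.0, -11.0], [620.0, 32.0], [606.0, 60.0]]
scene bar (305, 191, 68, 21) rect mm [650.5  11.5] [ 87.2 139.9] 41.7 corners [[571.0, 35.0], [664.0, -70.0], [730.0, -12.0], [637.0, 93.0]]
```

View pics/crop.png

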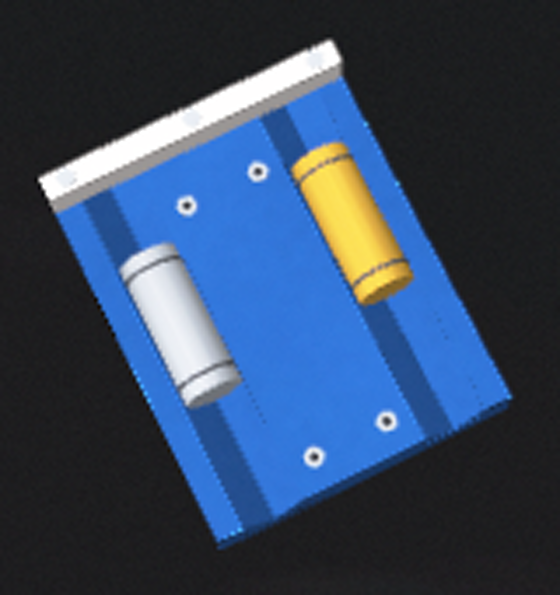

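Candidates, in top-view pixels: yellow rod with rings in the block at (331,194), grey ringed rod in the other groove at (282,223), and plain orange cylinders at (466,181), (419,228), (415,310) and (278,333). The yellow ringed one in the right-hand groove is the brass dowel, and the enlarged crop confirms it. It sits about 33 mm short of the bar.

```bash
cat >> h.py <<'E'
th=np.radians(24.7);u=np.array([np.cos(th),np.sin(th),0]);v=np.array([-u[1],u[0],0])
O=np.array([.5923,-.0057,0]);q=[np.cos(th/2),np.sin(th/2),0,0]
def P(x,z,y=-.0447):return O+x*u+y*v+[0,0,z]
E
python3 - <<'E'
from h import *
from workcell import bot,hand,get_obs
hand.move_gripper(0.0,20)
bot.reach(P(-.062,.12),q)
bot.servo_line(P(-.062,.047),velocity=.08)
bot.dwell(.2);o=get_obs();f0=o["wrist_force"];np.save("f0.npy",f0)
print(o["time_s"],(o["position"]-P(-.062,.047)).round(4),f0,o["gripper_width"])
x=-.062
for i in range(14):
    x+=.001;bot.servo_line(P(x,.047),velocity=.015);o=get_obs()
    F=o["wrist_force"]-f0;print(round(o["time_s"],2),round(x*1e3,1),round(-F@u,2),F[2].round(2))
    if -F@u>6:break
E
```

```text
4.6083 [ 0.0003 -0.0001  0.0005] [0.17945484 0.11282257 0.21582399] -5.457564184232507e-05
4.86 -61.0 0.03 0.76
5.11 -60.0 0.34 0.03
5.36 -59.0 0.63 -0.65
5.61 -58.0 0.42 -0.78
5.86 -57.0 0.78 0.0
6.11 -56.0 -0.01 -0.52
6.36 -55.0 0.53 -0.16
6.61 -54.0 0.22 0.32
6.86 -53.0 0.87 0.3
7.11 -52.0 -0.48 1.14
7.36 -51.0 -0.14 0.74
7.61 -50.0 -0.28 -0.47
7.86 -49.0 0.39 -0.19
8.11 -48.0 0.25 0.46
```

```bash
python3 - <<'E'
from h import *
from workcell import bot,get_obs,vision
import cv2
f0=np.load("f0.npy");x=-.048
while x<.004:
    x+=.002 if x<-.0105 else .0005
    bot.servo_line(P(x,.047),velocity=.015);o=get_obs()
    F=o["wrist_force"]-f0;p=-F@u;print(round(o["time_s"],2),round(x*1e3,1),((o["position"]-O)@u*1e3).round(1),p.round(2),(F@v).round(1),F[2].round(2))
    if p>8.5 or (p>5 and x<-.011):break
c=vision.read_camera("top")["frame"][130:300,230:390,::-1];cv2.imwrite("pics/p1.png",cv2.resize(c,None,fx=3.5,fy=3.5,interpolation=cv2.INTER_CUBIC))
E
```

```text
8.39 -46.0 -45.9 -0.12 0.4 -0.85
8.68 -44.0 -43.9 0.83 -0.3 -0.51
8.96 -42.0 -41.9 -0.3 -0.6 -0.58
9.24 -40.0 -39.9 0.51 -0.8 -0.31
9.53 -38.0 -37.9 0.65 -0.6 -0.81
9.81 -36.0 -35.9 0.56 -0.3 0.09
10.09 -34.0 -33.9 -0.73 -0.7 -0.24
10.38 -32.0 -32.1 1.95 0.0 -0.45
10.66 -30.0 -29.9 1.2 0.5 0.17
10.94 -28.0 -27.7 0.05 0.1 -0.03
11.22 -26.0 -25.7 0.8 -0.9 -0.68
11.51 -24.0 -23.8 0.66 0.9 -0.11
11.79 -22.0 -21.8 0.4 -0.7 -0.65
12.07 -20.0 -19.8 0.3 0.2 0.43
12.36 -18.0 -17.8 1.29 0.3 -0.61
12.64 -16.0 -15.7 0.93 -0.1 -0.54
12.93 -14.0 -13.8 -0.21 -0.5 -0.11
13.21 -12.0 -11.8 1.51 1.3 0.31
13.49 -10.0 -9.8 0.83 -0.3 -0.53
13.74 -9.5 -9.5 1.6 0.2 -0.26
13.99 -9.0 -9.0 1.88 0.1 1.61
14.24 -8.5 -8.5 2.52 0.1 0.7
14.49 -8.0 -7.9 3.06 0.4 0.23
14.74 -7.5 -7.4 1.92 -0.5 -0.42
14.99 -7.0 -6.9 1.53 0.4 -0.2
15.24 -6.5 -6.4 1.5 0.0 -0.32
15.49 -6.0 -5.9 1.41 -0.1 -0.99
15.74 -5.5 -5.4 1.44 -0.2 0.38
15.99 -5.0 -4.9 1.12 -0.2 -0.7
16.24 -4.5 -4.4 1.8 0.5 -0.24
16.49 -4.0 -3.9 2.57 0.2 0.44
16.74 -3.5 -3.4 1.04 0.4 0.12
16.99 -3.0 -3.0 2.64 -0.6 0.89
17.24 -2.5 -3.0 5.59 -1.3 2.5
17.49 -2.0 -3.0 7.11 -1.8 3.61
17.74 -1.5 -3.0 9.38 -0.6 4.84
```

View pics/p1.png

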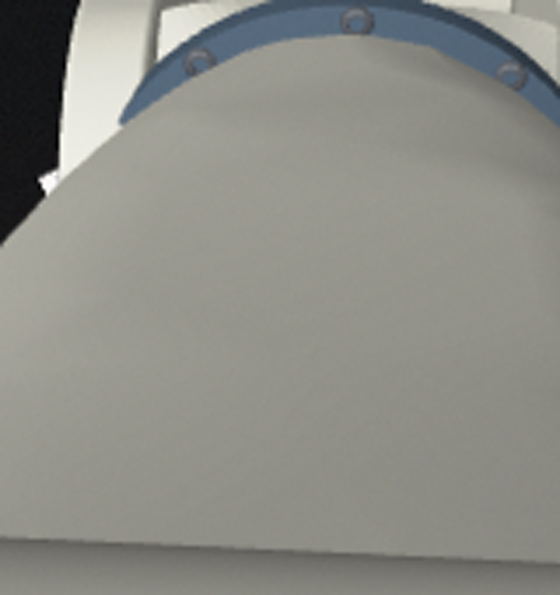

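The arm blocks this view. The TCP stopped at block x = −3.0 mm, where it should be for home, and the push rose to 9.4 N, so the dowel is home. Next I back off, lift clear and check.

```bash
python3 - <<'E'
from h import *
from workcell import bot,get_obs,vision
import cv2
bot.servo_line(P(-.025,.047),velocity=.03)
bot.servo_line(P(-.025,.15),velocity=.12)
bot.goto_joints([1.101,.353,1.633,0,1.155,0]);bot.dwell(.2)
c=vision.read_camera("top")["frame"][130:300,230:390,::-1];cv2.imwrite("pics/p2.png",cv2.resize(c,None,fx=3.5,fy=3.5,interpolation=cv2.INTER_CUBIC))
print(get_obs()["time_s"])
E
```

```text
22.45
```

View pics/p2.png

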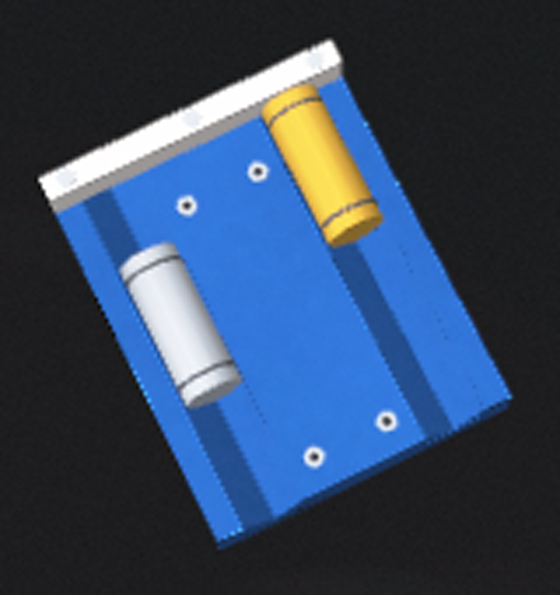

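The brass dowel (crop ~(322,165)) is against the bar and lying in its groove. The steel dowel (crop ~(180,325)) hasn't moved.

```bash
python3 -c "
from workcell import hand_in
print(hand_in())"
```

```text
the job is handed in; nothing more can be done
None
```

The brass dowel is home against the stop bar (pushed at about 8 mm/s or less on average, stopped at a 9.4 N push), still down in its groove; the steel dowel did not move, and I handed the job in shortly after 22.5 s on the robot's clock.

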